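# Rack a phone on edge, then hold the rack's index plunger pulled

### The arm

A 6-joint arm with a two-finger parallel gripper is mounted at the origin on a cart in front of the work surface, level with it; the furniture and walls round the work are solid. World frame = base frame: x ahead of the robot, y to its left, z up, the work surface at z = 0. Lengths are in m, angles in rad, forces in N, time in s.
With the tool pointing down it reaches from about 0.35 to 0.85 m from the base axis. Payload 8.1 kg.
Tool frame: the origin (TCP) lies midway between the tips of the shut fingers; the grasp point (between the pads) lies 19 mm behind it (robot.grip_point_offset is the distance from the TCP to the grasp point, in m); z points along the fingers, y is the line along which they close (so a half turn about z gives the same grasp; the last joint's range is limited). The gripper opens to 93 mm and grips with 3 to 60 N. Pads are 15 mm wide; open, the fingers measure 128 mm over their backs; the gripper's body (75 mm by 188 mm) begins 65 mm behind the grasp point.
Start: joints at [-1.288, 0.13, 1.488, -0, 1.523, -0.085], TCP at [0.216, -0.56, 0.219] pointing down, gripper open.
Joint ranges: [-2.96, 2.96], [-0.89, 2.26], [0.02, 2.5], [-1.34, 4.48], [0, 2.73], [-2.66, 2.66]. Speed limits (rad/s): [2.39, 2.39, 2.79, 3.14, 3.14, 3.14].

### API

Orientations are given as a rotation vector (axis times angle).
In Python, from plant import robot, read_camera, job gives the robot as it stands.
- The arm moves only by the shell command python3 -m inch 'ROWS' [FORCE]. ROWS is JSON, one flat list of numbers, 5 for each row, row after row: the shift along the world's x, y, z in mm, then the turn about the world's z in degrees, then the opening in per cent of the stroke, from 0 (shut) to 100 (fully open). In form: [dx, dy, dz, yaw, hand, dx, dy, dz, yaw, hand, ...]. A call has 1 to 10 rows; each row is the pose to reach, as a shift and turn from the pose commanded when the call began; what a row does not reach only later rows make up. A row lasts 1/12 s, in which the tool goes at most 41.7 mm and 7.16 degrees, less where a joint would pass 70% of its speed; a pose out of reach is approached as far as the arm can. A call with a gripper value outside its range is refused whole. The fingers move at their own pace and stop on an object; FORCE is the grip in N (left out, the last holds). Time passes only in rows, so rows that repeat a pose let the fingers close. It gives the time, the measured TCP pose, the force, the opening and the grip force at its end, in the units of the state.
- robot.read_state(): the state, without advancing time (a new reading comes with each control period).
- read_camera(name): name is "scene" or "top"; returns a dict with "image" (384x512x3 uint8, blue, green, red), "K" (3x3 intrinsics, pixels), "extrinsics" (4x4, takes a point from world to camera coordinates). Camera axes: x right, y down, z forward; pixel columns grow to the right and rows downward; lengths in m; the calibration is good to about 2 mm. A picture is of the moment at which its call begins. There is no depth.
- job.close_job(): hands the job in; it is judged then, once.
The state is a dict: "t": time; "q": joint angles; "dq": joint speeds; "joint_torque": joint torques, N m; "tool_pos": TCP position; "orientation": TCP orientation; "force": force on the tool from outside, world axes, zero at the start; "wrist_torque": the same for the moment, N m; "opening": finger opening in m; "gripper_force": force on a finger pad.
Only numpy, scipy, OpenCV 4.12 (cv2) and the standard library are available. Lean on these libraries where they do the work, as an engineer would, in place of code of your own. Each camera call takes 0.05 s, during which the arm holds its last target. There are 200 camera calls.

### The job

Take the phone that stands alone in the single stand and stand it on its long edge, centred lengthwise, in the one empty slot of the three-slot rack. Then grip the black knob of the sprung index plunger at the rack's end, pull it straight up as far as it goes, and finish while still holding it there, so that the pin stays clear of its seat hole and the loaded rack is unlocked. Leave the two phones already in the rack and the other things on the bench where they are.

Things in the scene. Friction and masses are not known exactly. Their poses are not given: they have to be found in the camera images.
- phone: The phone to be racked: black glass slab with light frame, 144 x 69 x 8 mm, about 0.12 kg, standing on a long edge in the single stand. Its own x runs along its 144 mm length (level), its own y along its 69 mm width (upright while it stands, pointing up at the start), its own z through its 8 mm thickness (level while it stands). Origin in the middle of one large face; see phone_center.
- phone_center (a point): Centre of that phone's solid body. While it stands in the stand or in the rack this point is 34.5 mm above the slot floor and 34.5 mm below the phone's top edge (top edge about 79 mm above the bench).
- stand: Fixed single stand that holds the phone at the start: grey base 110 x 64 x 10 mm with one bent-aluminium slot along its x. Origin under its middle at bench height. Slot floor 10 mm above the bench, slot 12 mm wide and 20 mm deep with lips flared outward to about 27 mm across their outsides; the lips end 39 mm above the bench, the upper 40 mm of the phone stands free.
- rack: Fixed three-slot rack on a dark steel indexing rail, 100 mm (x) by 156 mm (y), x along the slots, z up; origin at bench height under the middle of the middle slot. Three slots like that of the stand (12 mm wide, 96 mm long, floor 10 mm above the bench, flared lips ending 39 mm above it) lie at y = -55, 0 and +55 mm of its frame; a 144 mm phone overhangs the slot equally at both ends. The index plunger stands on the rail at x = 0, y = -130 mm of this frame.
- slot (a point): Middle of the floor of the one empty slot of the rack (10 mm above the bench), axes as the rack's: x along the slot, y across it, z up. A small steel tab on the rack's front edge (toward the robot) marks this slot. Which of the three slots it is varies.
- stored_a: Phone like the first (144 x 69 x 8 mm, black glass), already standing on edge in a slot of the rack; to be left alone. Origin in the middle of one large face, 34.8 mm above the slot floor.
- stored_b: Opened phone with its circuit board showing (144 x 69 x 12 mm), already standing on edge in a slot of the rack; to be left alone. Origin in the middle of one large face, 34.8 mm above the slot floor.
- plunger_knob (a point): Point on the axis of the plunger's upright cylindrical black knob (diameter 25 mm, 28 mm tall), 15 mm above the knob's underside and 13 mm below its top; at rest 65 mm above the bench, with the knob's top at 78 mm. It rises with the knob. Below the knob: a steel barrel of 15 mm diameter, up to 46 mm above the bench, on an aluminium bridge 46 x 30 mm whose top is 35 mm above the bench. The steel pin under the knob goes down through the bridge into a seat bush.
- plunger (a joint): How far the plunger is pulled up, m: 0 at rest, pin in its seat hole; 0.016 at its stop; the pin clears the hole at about 0.008. A spring pulls it back down with about 6 N at rest and 10 N at the stop; it does not latch.
- flux_jar: Small white jar with yellow lid, 36 mm across, 33 mm tall; bystander. Origin under its middle.
- solder_spool: Spool of solder wire, 55 mm across, 36 mm tall, lying flat; bystander. Origin under its middle.
- tip_cleaner: Black round tin with brass wool, 50 mm across, 38 mm tall; bystander. Origin under its middle.
- tape_roll: Roll of amber tape, 60 mm across, 12 mm tall, lying flat; bystander. Origin under its middle.
- eraser: Pink and white eraser block, 56 x 23 x 15 mm; bystander. Origin under its middle.

How it is judged:
On the way:
1. the phone stands on its long edge in the empty slot, centred lengthwise, let go and at rest (x of phone_center in the frame of slot between -0.025 and 0.025 m and y of phone_center in the frame of slot between -0.006 and 0.006 m and z of phone_center in the frame of slot between 0.029 and 0.039 m and angle between the z axis of phone and the y axis of rack, either way round below 0.3 rad and angle between the x axis of phone and the x axis of rack, either way round below 0.15 rad and contact force between the fingers and phone below 0.3 N and linear speed of phone below 0.03 m/s), for 0.2 s.
At the end, for the whole second after the job is handed in: The phone stands on its long edge in the slot that was empty (centre within 25 mm lengthwise, 6 mm across, leaning under 0.3 rad, turned under 0.15 rad), let go and still; the fingers hold the plunger (over 2 N) pulled up more than 13 of its 16 mm, still, through the last second (all of step 1 and value of joint plunger above 0.013 m and velocity of joint plunger between -0.01 and 0.01 m/s and contact force between the fingers and plunger above 2 N and contact force between plunger and phone below 0.3 N); the arm keeps its last pose, push and grip.
It fails at once if a phone already in the rack is shifted by more than 20 mm (distance of any of stored_a, stored_b from where it was at the start of the episode above 0.02 m).
It fails at once if a bystander on the bench is shifted by more than 25 mm (distance of any of flux_jar, solder_spool, tip_cleaner, tape_roll, eraser from where it was at the start of the episode above 0.025 m).
It also fails if it takes over 45 s, if anything falls off the work surface, if the arm or the gripper's body presses on something with over 40 N, if the wrist force passes 120 N, or if a joint passes its speed limit or range.

## Working session

There is one attempt and no reset: what is moved stays moved. The work goes in short steps, Python scripts to look and compute and a shell command to move; the robot and the scene stay as the last step left them, time stands still between calls to the robot, and variables do not carry over. Pictures are saved under pics/ and viewed, at most 10 in all, crops included, and the job is handed in when it is done.

```bash
ls; mkdir -p pics
python3 - <<'E'
from plant import robot, read_camera
import cv2,numpy as np
for n in("top","scene"):
    c=read_camera(n); cv2.imwrite(f"pics/{n}0.png",cv2.resize(c["image"],(800,600),interpolation=cv2.INTER_CUBIC))
    np.savez(f"{n}0.npz",**c); print(n,c["K"].round(1).tolist(),c["extrinsics"].round(3).tolist())
s=robot.read_state();print({k:np.round(v,3).tolist() for k,v in s.items()},robot.grip_point_offset)
E
```

```text
pics
top [[367.8, 0.0, 250.2], [0.0, 367.8, 195.1], [0.0, 0.0, 1.0]] [[-0.006, -0.999, 0.038, -0.075], [-0.995, 0.002, -0.099, 0.54], [0.099, -0.038, -0.994, 0.941], [0.0, 0.0, 0.0, 1.0]]
scene [[422.3, 0.0, 248.5], [0.0, 422.3, 189.9], [0.0, 0.0, 1.0]] [[-0.877, -0.48, 0.019, 0.437], [-0.245, 0.415, -0.876, 0.209], [0.413, -0.773, -0.481, 0.938], [0.0, 0.0, 0.0, 1.0]]
{'t': 0.1, 'q': [-1.288, 0.131, 1.489, 0.0, 1.523, -0.085], 'dq': [-0.001, -0.001, -0.004, -0.0, 0.002, 0.0], 'joint_torque': [0.001, -56.134, -49.31, 0.077, 0.029, -0.0], 'tool_pos': [0.216, -0.559, 0.218], 'orientation': [-3.087, -0.574, 0.0], 'force': [-0.491, -0.002, -0.172], 'wrist_torque': [-0.019, 0.016, 0.051], 'gripper_force': 0.0, 'opening': 0.093} 0.0188
```

View pics/top0.png

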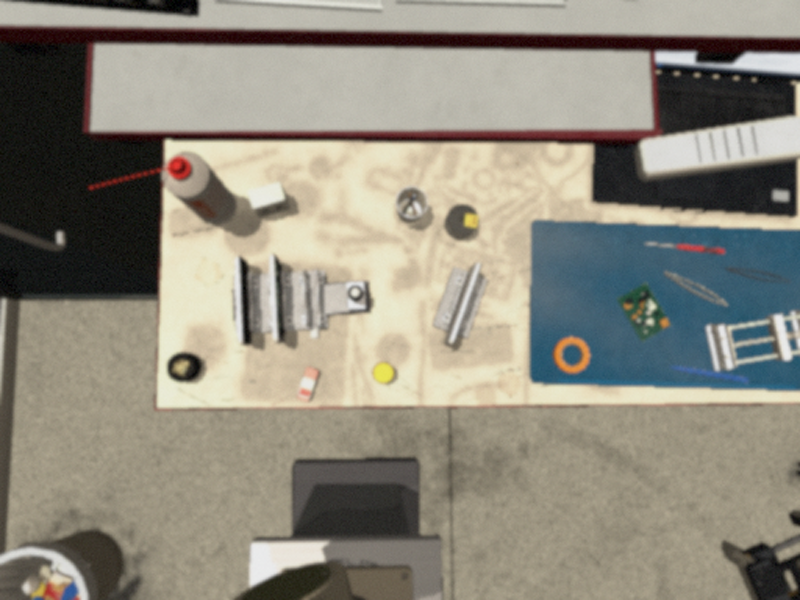

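View pics/scene0.png

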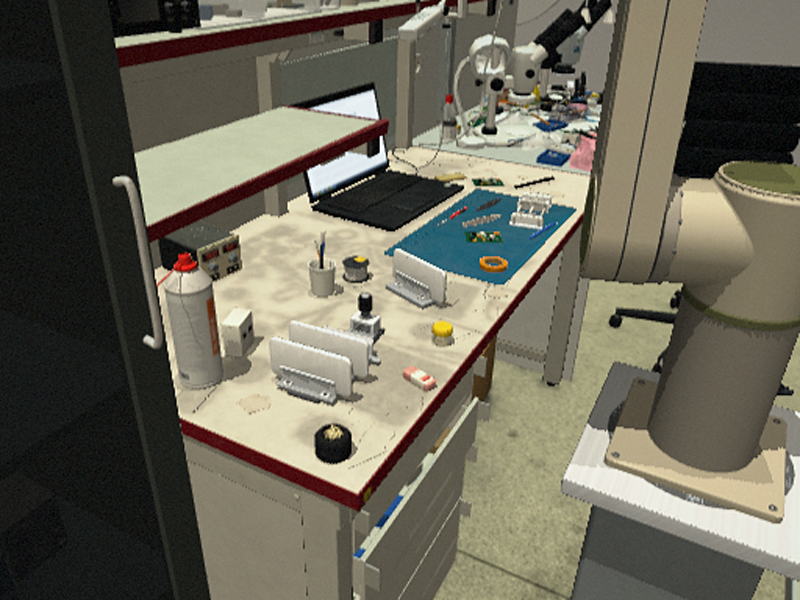

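The top view (800x600 scale) shows the rack at about (240–370, 255–345), with stored phones at columns 241 and 274. The empty slot is the one by the plunger, with its tab at (315,332). The knob is at (355,292) and the phone in its stand at (463,305), turned. I'll crop for finer pixel positions.

Run:
```python
import cv2,numpy as np
c=np.load("top0.npz");im=c["image"][155:235,140:320]
im=cv2.resize(im,None,fx=4.4,fy=4.4,interpolation=cv2.INTER_CUBIC)
for k in range(0,180,10):cv2.line(im,(int(k*4.4),0),(int(k*4.4),8 if k%50 else 20),(0,0,255),1)
for k in range(0,80,10):cv2.line(im,(0,int(k*4.4)),(8,int(k*4.4)),(0,0,255),1)
s=np.load("scene0.npz")["image"][150:265,165:295]
s=cv2.resize(s,None,fx=4.6,fy=4.6,interpolation=cv2.INTER_CUBIC)
cv2.imwrite("pics/c1.png",im);cv2.imwrite("pics/c2.png",s);print(im.shape,s.shape)
```

```text
(352, 792, 3) (529, 598, 3)
```

View pics/c1.png

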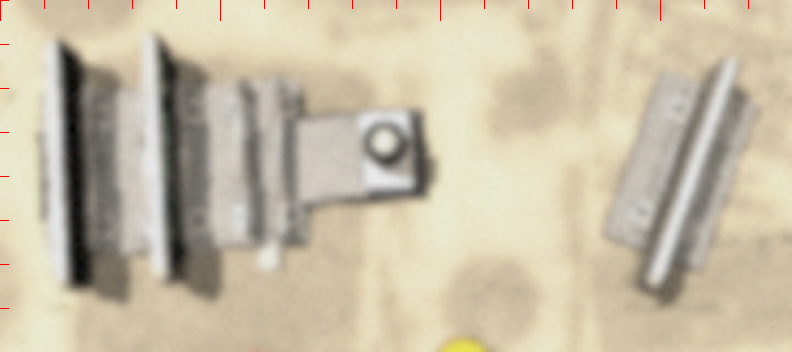

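View pics/c2.png

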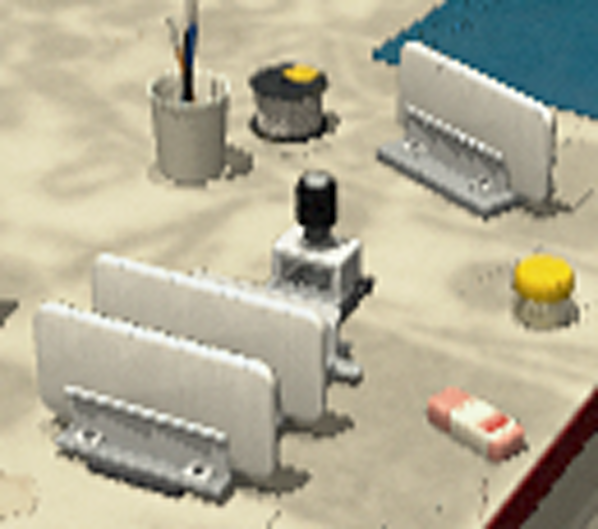

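```bash
cat > h.py <<'E'
import numpy as np
def load(n): return np.load(n+".npz")
def ray(c,px,z):
    R,t=c["extrinsics"][:3,:3],c["extrinsics"][:3,3]
    d=R.T@np.linalg.solve(c["K"],[px[0],px[1],1]); o=-R.T@t
    return (o+d*(z-o[2])/d[2])
def proj(c,p):
    q=c["K"]@(c["extrinsics"]@[*p,1])[:3]; return q[:2]/q[2]
E
python3 - <<'E'
from h import *
c=load("top0"); s=load("scene0")
T=lambda u,v:((u+.5)/4.4-.5+140,(v+.5)/4.4-.5+155)
S=lambda u,v:((u+.5)/4.6-.5+165,(v+.5)/4.6-.5+150)
for n,p,z in [("ph far",(732,60),.079),("ph near",(655,284),.079),("sB far",(55,42),.079),("sB near",(73,286),.079),("sA far",(151,38),.079),("sA near",(166,281),.079),
 ("knob",(384,141),.078),("lipL far",(243,82),.039),("lipL near",(256,243),.039),("lipR far",(283,82),.039),("lipR near",(298,243),.039),("tab",(270,258),.01),("br TR",(422,112),.035),("br BR",(427,192),.035),("br TL",(360,117),.035),("br BL",(366,194),.035)]:
    print(n,(ray(c,T(*p),z)*1000).round(1))
print("scene")
for n,p,z in [("knob",(318,181),.078),("ph farend top",(412,46),.079),("ph nearend top",(548,108),.079),("sB",(40,312),.079),("sB2",(270,377),.079),("sA",(100,262),.079),("sA2",(325,317),.079)]:
    print(n,(ray(s,S(*p),z)*1000).round(1))
E
```

```text
ph far [ 602.4 -216.5   79. ]
ph near [ 474. -170.   79.]
sB far [612.4 169.2  79. ]
sB near [474.4 156.5  79. ]
sA far [614.8 115.3  79. ]
sA near [477.  104.9  79. ]
knob [555.9 -16.8  78. ]
lipL far [595.9  67.6  39. ]
lipL near [500.4  59.1  39. ]
lipR far [595.9  44.   39. ]
lipR near [500.4  34.6  39. ]
tab [493.1  53.6  10. ]
br TR [578.5 -38.3  35. ]
br BR [530.6 -41.2  35. ]
br TL [575.5  -1.5  35. ]
br BL [529.5  -5.1  35. ]
scene
knob [554.7 -17.5  78. ]
ph farend top [ 595.4 -211.7   79. ]
ph nearend top [ 477.3 -173.3   79. ]
sB [606.3 180.3  79. ]
sB2 [471.7 170.8  79. ]
sA [609.3 123.6  79. ]
sA2 [475.9 109.5  79. ]
```

```bash
cat > ov.py <<'E'
from h import *; import cv2
def frame(x,y,yaw):
    a=np.radians(yaw); return lambda p:(x+np.cos(a)*p[0]-np.sin(a)*p[1], y+np.sin(a)*p[0]+np.cos(a)*p[1], p[2])
def rect(f,cx,cy,L,W,z): return [f((cx+i*L/2,cy+j*W/2,z)) for i,j in((1,1),(1,-1),(-1,-1),(-1,1))]
def draw(names,shapes,fn,crops,sc):
    out=[]
    for n,(r0,r1,c0,c1),k in zip(names,crops,sc):
        c=load(n); im=cv2.resize(c["image"][r0:r1,c0:c1],None,fx=k,fy=k,interpolation=cv2.INTER_CUBIC)
        for pts,col in shapes:
            q=np.array([(proj(c,p)-[c0,r0]+.5)*k-.5 for p in pts])
            cv2.polylines(im,[np.round(q*8).astype(int)],True,col,1,cv2.LINE_AA,3)
        out.append(im)
    w=max(o.shape[1] for o in out)
    out=[cv2.copyMakeBorder(o,0,4,0,w-o.shape[1],cv2.BORDER_CONSTANT) for o in out]
    cv2.imwrite(fn,np.vstack(out)); print(np.vstack(out).shape)
def rackshapes(x,y,yaw):
    f=frame(x,y,yaw);B,G,R,Y=(255,0,0),(0,200,0),(0,0,255),(0,220,220)
    kn=lambda z:[f((.0125*np.cos(t),-.13+.0125*np.sin(t),z)) for t in np.linspace(0,6.28,24)]
    return [(rect(f,0,0,.1,.156,.01),B),(rect(f,0,-.055,.096,.027,.039),R),(rect(f,0,-.055,.096,.012,.03),G),(kn(.078),Y),(kn(.05),Y),(rect(f,0,0,.144,.008,.079),R),(rect(f,0,.055,.144,.008,.079),R),(rect(f,0,-.13,.03,.046,.035),G),(rect(f,0,-.13,.046,.03,.035),B)]
def phshapes(x,y,yaw):
    f=frame(x,y,yaw)
    return [(rect(f,0,0,.144,.008,.079),(0,0,255)),(rect(f,0,0,.11,.064,.01),(255,0,0)),(rect(f,0,0,.096,.027,.039),(0,200,0))]
E
python3 - <<'E'
from ov import *
sh=rackshapes(.5446,.1125,4.8)+phshapes(.5385,-.193,-19.9)
draw(["top0","scene0"],sh,"pics/o1.png",[(158,228,146,318),(160,262,170,290)],[4.6,2.6])
E
```

```text
(595, 791, 3)
```

View pics/o1.png

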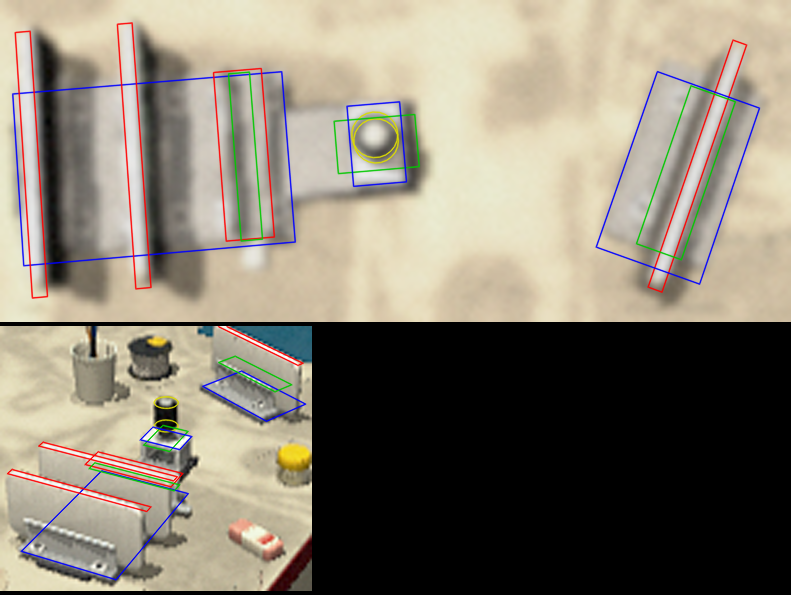

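The overlay agrees with the phone and stand, and roughly with the rack. I'll zoom on the empty slot to settle its y.

Run:
```python
from ov import *
sh=rackshapes(.5446,.1125,4.8)
draw(["top0"],[],"pics/a.png",[(168,218,175,245)],[8])
draw(["top0"],sh,"pics/b.png",[(172,216,188,240)],[6])
draw(["scene0"],[],"pics/c.png",[(195,235,215,250)],[6])
a=cv2.imread("pics/a.png")[:396];b=cv2.imread("pics/b.png");
g=cv2.createCLAHE(3,(4,4))
l=cv2.cvtColor(a,cv2.COLOR_BGR2GRAY);a=cv2.cvtColor(g.apply(l),cv2.COLOR_GRAY2BGR)
c=cv2.imread("pics/c.png")[:240]
o=np.zeros((600,800,3),np.uint8);o[:396,:560]=a;o[:b.shape[0],562:800]=b[:,:238];o[360:600,565:565+210]=c
# row profile along slot mid rows
cc=load("top0");
for r in (180,186,192,198,204):print(r,cc["image"][r,188:212].mean(1).astype(int))
cv2.imwrite("pics/o2.png",o)
print([proj(cc,p).round(1).tolist() for p in sh[1][0]])
```

```text
(404, 560, 3)
(268, 312, 3)
(244, 210, 3)
180 [191 199 196 198 194 191 182 153 137 136 157 182 190 184 175 163 145 134
 137 122 111 127 152 161]
186 [187 198 197 195 201 207 194 160 127 112 121 150 175 185 194 181 142 114
 126 155 185 195 194 196]
192 [187 199 200 199 201 198 184 152 121 105 119 151 184 193 191 174 138 117
 123 154 189 199 201 197]
198 [186 196 193 191 192 188 184 175 150 123 116 130 157 178 182 171 152 129
 129 155 185 197 199 199]
204 [190 201 202 204 206 211 211 200 164 134 114 120 152 176 186 193 183 145
 128 141 152 148 154 168]
[[191.9, 173.3], [202.3, 172.4], [205.1, 209.0], [194.7, 209.9]]
```

View pics/o2.png

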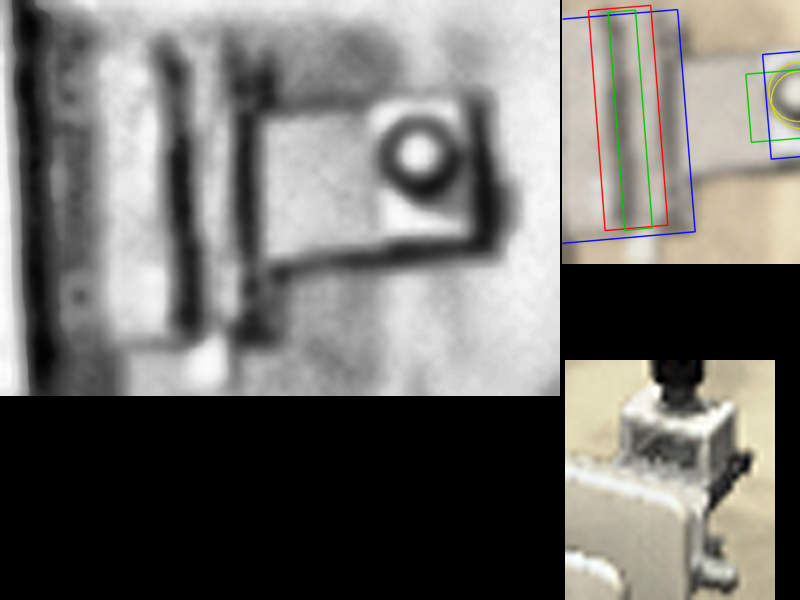

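The slot's shadowed interior (native col ≈197) and right lip (≈200–203.5) match the model. My estimates: slot at (549, 58), knob at (555.5, −17), rack yaw +4.8°, phone at (537.5, −193) with yaw −19.9°. The tool's x yaw is 21°, so it needs a −41° turn.

```bash
python3 -m inch '[35,40,0,-7,60, 70,80,0,-14,60, 105,120,0,-21,60, 140,160,0,-28,60, 175,200,0,-35,60, 210,240,0,-41,60, 240,275,0,-41,60, 270,308,0,-41,60, 300,342,0,-41,60, 321,366,0,-41,60]' 30; python3 -m inch '[0,0,0,0,60,0,0,0,0,60]'
```

```text
t: 0.93
tool_pos: [0.4828, -0.2542, 0.2183]
orientation: [-3.094, 0.544, 0.001]
force: [0.2, -0.5, -0.1]
opening: 0.056
gripper_force: 0.0
t: 1.1
tool_pos: [0.483, -0.254, 0.2181]
orientation: [-3.095, 0.537, 0.001]
force: [0.1, -0.7, 0.1]
opening: 0.0559
gripper_force: 0.0
```

```bash
python3 -m inch '[27,30,0,0,60, 54.5,61,0,0,60, 54.5,61,-30,0,60, 54.5,61,-60,0,60, 54.5,61,-90,0,60, 54.5,61,-110,0,60, 54.5,61,-110,0,60]'
python3 - <<'E'
from ov import *; from plant import read_camera
for n in("top","scene"):np.savez(n+"1.npz",**read_camera(n))
draw(["scene1","top1"],[],"pics/p1.png",[(110,240,220,340),(160,230,230,330)],[2.9,3])
E
```

```text
t: 1.68
tool_pos: [0.5321, -0.1948, 0.1026]
orientation: [-3.092, 0.545, 0.015]
force: [-1.0, -0.2, -1.1]
opening: 0.0561
gripper_force: 0.0
(595, 348, 3)
```

View pics/p1.png

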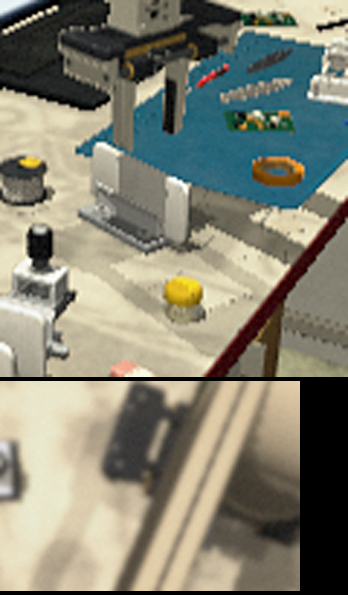

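The fingers straddle the phone on either side, roughly mid-length (scene crop, fingers at (122,130) and (175,100), phone below). I'll descend and grip.

```bash
python3 -m inch '[0,0,-25,0,60, 0,0,-50,0,60, 0,0,-60,0,60, 0,0,-60,0,60, 0,0,-60,0,30, 0,0,-60,0,5]' 25;  python3 -m inch '[0,0,0,0,5,0,0,0,0,5,0,0,0,0,0,0,0,0,0,0]' 25
```

```text
t: 2.28
tool_pos: [0.5379, -0.196, 0.051]
orientation: [3.093, -0.544, 0.005]
force: [0.4, 0.0, -0.3]
opening: 0.0466
gripper_force: 0.0
t: 2.62
tool_pos: [0.5369, -0.1953, 0.0493]
orientation: [3.094, -0.543, 0.001]
force: [0.4, 0.3, 0.1]
opening: 0.0203
gripper_force: 0.0
```

```bash
python3 -m inch '[0,0,0,0,0,0,0,0,0,0,0,0,0,0,0,0,0,0,0,0,0,0,0,0,0,0,0,0,0,0]' 25
```

```text
t: 3.12
tool_pos: [0.5366, -0.1949, 0.0487]
orientation: [-3.094, 0.543, -0.0]
force: [0.8, 3.2, 1.0]
opening: 0.0073
gripper_force: 25.0
```

```bash
python3 -m inch '[0,0,10,0,0,0,0,30,0,0,0,0,55,0,0,0,0,80,0,0,0,0,95,0,0,0,0,95,0,0,0,0,95,0,0]'
```

```text
t: 3.7
tool_pos: [0.5371, -0.1957, 0.1447]
orientation: [3.093, -0.544, 0.003]
force: [-1.5, 0.5, -1.8]
opening: 0.0072
gripper_force: 25.0
```

```bash
python3 -m inch '[2,30,0,4,0, 4,60,0,8,0, 6,90,0,12,0, 8,120,0,16,0, 9,150,0,20,0, 10,180,0,24.7,0, 11,210,0,24.7,0, 12,235,0,24.7,0, 12,253,0,24.7,0, 12,253,0,24.7,0]'; python3 -m inch '[0,0,0,0,0,0,0,0,0,0,0,0,0,0,0]'
python3 - <<'E'
from ov import *; from plant import read_camera
for n in("top","scene"):np.savez(n+"2.npz",**read_camera(n))
sh=rackshapes(.5446,.1125,4.8)
draw(["top2","scene2"],[],"pics/p2.png",[(155,230,140,270),(130,262,160,300)],[4,2.2])
E
```

```text
t: 4.53
tool_pos: [0.5469, 0.0611, 0.1413]
orientation: [-3.138, -0.136, 0.006]
force: [-1.2, -0.1, -1.3]
opening: 0.0074
gripper_force: 25.0
t: 4.78
tool_pos: [0.548, 0.0568, 0.1427]
orientation: [3.139, 0.129, -0.002]
force: [-0.1, 0.8, -2.4]
opening: 0.0073
gripper_force: 25.0
(598, 520, 3)
```

View pics/p2.png

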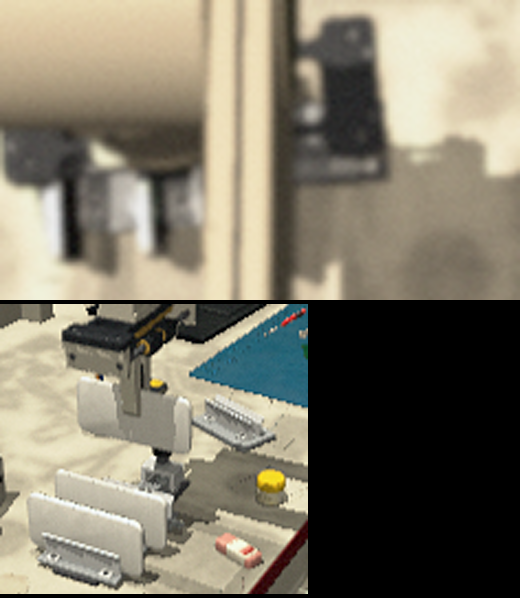

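The phone hangs level in the grip over the rack. I'll lower it to just above the lips, then enter the slot in slow steps.

```bash
python3 -m inch '[1,1,-20,0,0,1,1,-40,0,0,1,1,-55,0,0,1,1,-60,0,0,1,1,-60,0,0]'; python3 -m inch '[0,0,-5,0,0,0,0,-10,0,0,0,0,-15,0,0,0,0,-20,0,0,0,0,-20,0,0]'
```

```text
t: 5.3
tool_pos: [0.5481, 0.0582, 0.0819]
orientation: [-3.139, -0.129, 0.005]
force: [-1.5, -1.0, -1.3]
opening: 0.0074
gripper_force: 25.0
t: 5.72
tool_pos: [0.5489, 0.0589, 0.0626]
orientation: [-3.139, -0.131, 0.002]
force: [0.0, -0.0, -1.5]
opening: 0.0074
gripper_force: 25.0
```

```bash
python3 -m inch '[0,0,-4,0,0,0,0,-8,0,0,0,0,-12,0,0,0,0,-12,0,0,0,0,-12,0,0]'; python3 -m inch '[0,0,-1,0,0,0,0,-2,0,0,0,0,-2,0,0]'
```

```text
t: 6.13
tool_pos: [0.5492, 0.0589, 0.0512]
orientation: [-3.139, -0.131, 0.001]
force: [0.7, -0.1, -1.4]
opening: 0.0072
gripper_force: 25.0
t: 6.38
tool_pos: [0.5496, 0.0589, 0.0496]
orientation: [3.139, 0.131, 0.0]
force: [-0.3, 0.4, -1.7]
opening: 0.0073
gripper_force: 25.0
```

```bash
python3 -m inch '[0,0,0,0,25,0,0,0,0,25,0,0,0,0,25,0,0,0,0,25]'; python3 -m inch '[0,0,15,0,25,0,0,40,0,25,0,0,70,0,25,0,0,70,0,25,0,0,70,0,25]'
python3 - <<'E'
from ov import *; from plant import read_camera
for n in("top","scene"):np.savez(n+"3.npz",**read_camera(n))
f=frame(.5492,.0589,4.8)
sh=[(rect(f,0,0,.144,.008,.079),(0,0,255))]
draw(["scene3"],[],"pics/q1.png",[(150,262,170,300)],[2.6]);draw(["scene3"],sh,"pics/q2.png",[(150,262,170,300)],[2.6])
cv2.imwrite("pics/p3.png",np.vstack([cv2.imread("pics/q1.png"),cv2.imread("pics/q2.png")]))
E
```

```text
t: 6.72
tool_pos: [0.5497, 0.0589, 0.0499]
orientation: [3.139, 0.131, 0.001]
force: [1.1, 0.1, 0.3]
opening: 0.0227
gripper_force: 0.0
t: 7.13
tool_pos: [0.5515, 0.0589, 0.1224]
orientation: [3.139, 0.131, 0.008]
force: [-0.4, 0.6, 0.3]
opening: 0.0234
gripper_force: 0.0
(295, 338, 3)
(295, 338, 3)
```

View pics/p3.png

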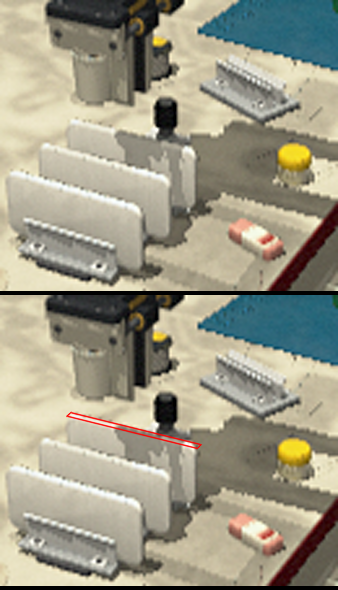

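The phone is upright in the slot, level with and parallel to the stored phones. Next, the knob.

```bash
python3 -m inch '[3,-35,0,0,35,6,-70,0,0,55,6,-75.5,0,0,55,6,-75.5,0,0,55,6,-75.5,0,0,55]'; python3 -m inch '[0,0,-20,0,55,0,0,-40,0,55,0,0,-60,0,55,0,0,-72,0,55,0,0,-74,0,55,0,0,-74,0,55,0,0,-74,0,55]'
```

```text
t: 7.65
tool_pos: [0.5546, -0.0165, 0.1183]
orientation: [-3.138, -0.129, 0.003]
force: [0.3, 0.5, 0.3]
opening: 0.0498
gripper_force: 0.0
t: 8.23
tool_pos: [0.556, -0.0161, 0.0464]
orientation: [-3.139, -0.132, -0.001]
force: [-0.8, 0.2, 0.5]
opening: 0.0514
gripper_force: 0.0
```

```bash
python3 -m inch '[0,0,0,0,20,0,0,0,0,5,0,0,0,0,5,0,0,0,0,5,0,0,0,0,5,0,0,0,0,5,0,0,0,0,5,0,0,0,0,5]' 45
```

```text
t: 8.9
tool_pos: [0.5559, -0.0168, 0.0461]
orientation: [3.139, 0.131, 0.001]
force: [-1.5, -0.7, 4.9]
opening: 0.0233
gripper_force: 45.0
```

```bash
python3 -m inch '[0,0,3,0,5,0,0,6,0,5,0,0,9,0,5,0,0,12,0,5,0,0,14,0,5,0,0,15,0,5,0,0,15,0,5,0,0,15,0,5]'; python3 -m inch '[0,0,1,0,5,0,0,2,0,5,0,0,2,0,5,0,0,2,0,5]'
```

```text
t: 9.57
tool_pos: [0.5557, -0.0168, 0.0597]
orientation: [3.139, 0.131, 0.001]
force: [7.2, -1.7, -10.2]
opening: 0.0234
gripper_force: 45.0
t: 9.9
tool_pos: [0.5557, -0.0168, 0.0616]
orientation: [3.139, 0.131, 0.001]
force: [8.0, -1.3, -10.9]
opening: 0.0231
gripper_force: 45.0
```

```bash
python3 -m inch '[0,0,1,0,5,0,0,1,0,5,0,0,1,0,5,0,0,1,0,5]';python3 -m inch '[0,0,1,0,5,0,0,1,0,5,0,0,1,0,5,0,0,1,0,5]'
```

```text
t: 10.23
tool_pos: [0.5557, -0.0168, 0.0622]
orientation: [3.139, 0.131, 0.001]
force: [9.2, -1.4, -13.8]
opening: 0.0232
gripper_force: 45.0
t: 10.57
tool_pos: [0.5556, -0.0168, 0.0623]
orientation: [3.139, 0.13, 0.001]
force: [13.3, -2.0, -20.4]
opening: 0.0233
gripper_force: 45.0
```

The force jump at a 16.2 mm rise shows the stop has been reached. I'll ease off slightly and take a last look.

```bash
python3 -m inch '[0,0,-0.7,0,5,0,0,-0.7,0,5,0,0,-0.7,0,5,0,0,-0.7,0,5,0,0,-0.7,0,5,0,0,-0.7,0,5]'
python3 - <<'E'
from ov import *; from plant import read_camera
np.savez("scene4.npz",**read_camera("scene"))
draw(["scene4"],[],"pics/p4.png",[(130,262,160,320)],[4.5])
E
```

```text
t: 11.07
tool_pos: [0.5557, -0.0168, 0.0623]
orientation: [3.139, 0.131, 0.001]
force: [11.1, -2.3, -16.1]
opening: 0.0231
gripper_force: 45.0
(598, 720, 3)
```

View pics/p4.png

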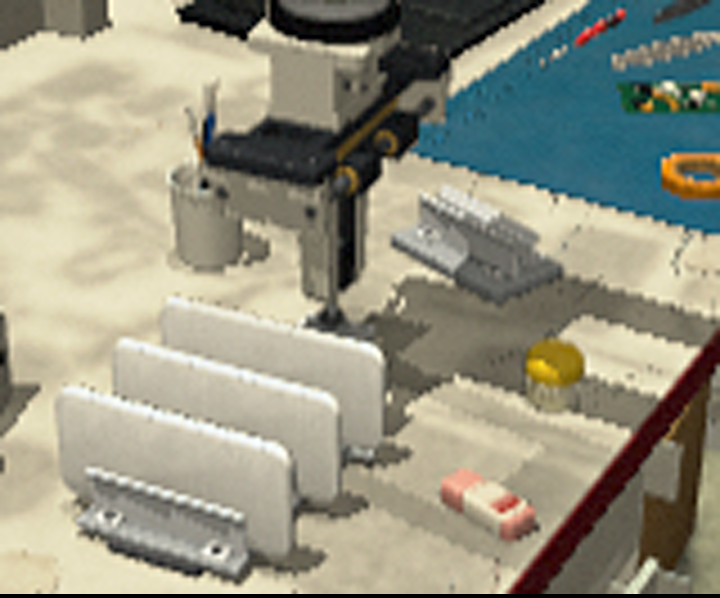

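The three phones stand parallel in the rack (ours at (270,370)), and the fingers hold the raised knob at (330,300). The bystanders in view are undisturbed.

```bash
python3 -c "
from plant import job; print(job.close_job())"
```

```text
the job is handed in; nothing more can be done
None
```

I put the phone in the empty slot, pulled the plunger up to its stop (about 16 mm) and handed the job in at about 11 s with the knob still gripped; no verdict came back.

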